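# Dry the cleaned parts canisters

### The arm

A 6-joint arm with a two-finger parallel gripper is mounted at the origin on the work surface. World frame = base frame: x ahead of the robot, y to its left, z up, the work surface at z = 0. Lengths are in m, angles in rad, forces in N, time in s.
With the tool pointing down it reaches from about 0.375 to 0.9 m from the base axis. Payload 3.1 kg.
Tool frame: the origin (TCP) lies midway between the tips of the shut fingers; the grasp point (between the pads) lies 19 mm behind it; z points along the fingers, y is the direction in which the jaws open and shut (so a half turn about z gives the same grasp; the last joint's range is limited). The gripper opens to 87 mm and grips with 3 to 60 N. Pads are 19 mm wide; open, the fingers measure 117 mm over their backs; the gripper's body (75 mm by 190 mm) begins 51 mm behind the grasp point.
Start: joints at [-1.413, 0.527, 1.433, -0, 1.181, -0.178], TCP at [0.206, -0.59, 0.223] pointing down, gripper open.
Joint ranges: [-3.08, 3.08], [-0.75, 2.2], [0.22, 2.44], [-1.43, 4.57], [0, 2.65], [-2.85, 2.85]. Speed limits (rad/s): [2.79, 2.79, 3.14, 3.14, 3.14, 3.14].

### API

Orientations are given as a rotation vector (axis times angle).
In Python, from cell import bot gives the robot as it stands.
- The arm moves only by the shell command python3 -m jog 'ROWS' [OPENING] [FORCE]. ROWS is JSON, a list of rows, each a list of 6 numbers: the shift along the tool's x, y, z in mm, then the turn, a rotation vector about the tool's x, y, z in rad. A call has 1 to 5 rows; each row is the pose to reach, as a shift and turn from the pose commanded when the call began, along the tool's axes at that moment; what a row does not reach only later rows make up. A row lasts 1/10 s, in which the tool goes at most 50 mm and 8.59 degrees, less where a joint would pass 70% of its speed; a pose out of reach is approached as far as the arm can. A call with a gripper value outside its range is refused whole. OPENING is the opening, from 0 (shut) to 1 (fully open), set as the call begins (- or left out, the last holds). The fingers move at their own pace and stop on an object; FORCE is the grip in N (left out, the last holds). Time passes only in rows, so rows that repeat a pose let the fingers close. It gives the time, the measured TCP pose, the force and the opening at its end, in the units of the state.
- bot.sense(): the state, without advancing time (a new reading comes with each control period).
- bot.camera(name): name is "scene" or "top" or "wrist"; returns a dict with "pixels" (420x560x3 uint8, red, green, blue), "intrinsics" (3x3 intrinsics, pixels), "dist_coeffs" ([k1, k2, p1, p2, k3] as OpenCV has them; the pictures are not rectified), "R" (3x3) and "t" (3): a world point X has camera coordinates R X + t. Camera axes: x right, y down, z forward; pixel columns grow to the right and rows downward; lengths in m; the calibration is good to about 2 mm. A picture is of the moment at which its call begins. There is no depth.
- bot.close_job(): hands the job in, once; it reports no verdict.
The state is a dict: "time": time; "qpos": joint angles; "qd": joint speeds; "tau": joint torques, N m; "position": TCP position; "orientation": TCP orientation; "force": force on the tool from outside, world axes, zero at the start; "ft_torque": the same for the moment, N m; "width": finger opening in m.
Only numpy, scipy, OpenCV 4.12 (cv2) and the standard library are available. Lean on these libraries where they do the work, as an engineer would, in place of code of your own. Each camera call takes 0.05 s, during which the arm holds its last target. There are 200 camera calls.

### The job

Hang every parts canister on the bench inside the drying cabinet, lowering each through the narrow mouth in the top onto the hook with the flag of its own colour, without robot or canister touching the mouth frame. Once they all hang still and clear, pull the dryer's switch knob straight out to its stop, let it run for at least four seconds with them all hanging, then push the knob fully home. Leave the canisters hanging and the spool, jar and hammer where they are.

Things in the scene. Friction and masses are not known exactly. Their poses are not given: they have to be found in the camera images.
- cabinet: Clear-walled bench-top drying cabinet, 152 (x) x 360 (y) x 150 mm high, fixed. Origin: on its underside, under its middle across y, 85 mm behind its front outer face (front = -x side) and 67 mm ahead of its rear outer face. Walls 6 mm, inner floor 12 mm up. Its flat top has three mouths side by side, one over each hook.
- mouth_frame: Dark steel frame around the three mouths, 140 to 150 mm above the table; origin and axes as the cabinet's. Each mouth is 104 mm wide (y) and 132 mm long (x = -75 to +57 mm), centred at y = -116, 0 and +116 mm; bars 10 to 12 mm wide. Not to be touched.
- dryer_knob (a joint): Travel of the dryer's push-pull knob in m: 0 pushed fully in (off), 0.018 pulled fully out to its stop (on). It stays where it is left (friction about 3 N).
- knob_grip (a point): Centre of the black knob cap, 28 mm across and 20 mm long, its axis level along this point's x; it moves with the knob, and out is to this point's -x (towards the robot). 50 mm above the table, 32 mm ahead of the front of a green switch box 80 x 80 x 70 mm high when in; can be pinched from above across y.
- mid_red (a point): Centre, half-way up (62 mm), of the red canister: steel can 50 mm across, 42 mm high, with an arched handle in its own y-z plane and above that a flat red grip 20 (x) x 12 (y) mm, 90 to 124 mm above the underside: pinch it across y, 50 mm above this point. 180 g, 124 mm high in all, z up; the same turned half round. May be absent.
- can_red: The red canister itself, origin at the centre of its underside. May be absent.
- bail_red (a point): Underside of the top of the red canister's arched handle, 24 mm above its centre: the point that rests on a hook. The arch is of 6 mm bar, a blunt inverted V on uprights at y = +-22 mm; the opening under it is 43 mm high and 38 mm wide. May be absent.
- hook_red: The red-marked hook, fixed in the cabinet, turned as the cabinet; origin at table height under its seat. A red flag 44 mm wide stands over the rear of the frame 42 mm behind (+x) the seat, its top 172 mm above the table.
- seat_red (a point): Where the handle's underside belongs on the red hook: top of an 8 mm round level peg along this point's x, 114 mm above the table. Root at the rear wall (+x); its upturned tip is centred 18 mm in front (-x) and rises 12 mm above the peg's top. A 24 mm collar bounds the seat 15 mm behind. A hung can clears the floor by 16 mm. This point lies 20 mm behind the cabinet's origin, on a mouth's centre line.
- mid_blue (a point): Centre, half-way up (62 mm), of the blue canister: steel can 50 mm across, 42 mm high, with an arched handle in its own y-z plane and above that a flat blue grip 20 (x) x 12 (y) mm, 90 to 124 mm above the underside: pinch it across y, 50 mm above this point. 180 g, 124 mm high in all, z up; the same turned half round. May be absent.
- can_blue: The blue canister itself, origin at the centre of its underside. May be absent.
- bail_blue (a point): Underside of the top of the blue canister's arched handle, 24 mm above its centre: the point that rests on a hook. The arch is of 6 mm bar, a blunt inverted V on uprights at y = +-22 mm; the opening under it is 43 mm high and 38 mm wide. May be absent.
- hook_blue: The blue-marked hook, fixed in the cabinet, turned as the cabinet; origin at table height under its seat. A blue flag 44 mm wide stands over the rear of the frame 42 mm behind (+x) the seat, its top 172 mm above the table.
- seat_blue (a point): Where the handle's underside belongs on the blue hook: top of an 8 mm round level peg along this point's x, 114 mm above the table. Root at the rear wall (+x); its upturned tip is centred 18 mm in front (-x) and rises 12 mm above the peg's top. A 24 mm collar bounds the seat 15 mm behind. A hung can clears the floor by 16 mm. This point lies 20 mm behind the cabinet's origin, on a mouth's centre line.
- mid_yellow (a point): Centre, half-way up (62 mm), of the yellow canister: steel can 50 mm across, 42 mm high, with an arched handle in its own y-z plane and above that a flat yellow grip 20 (x) x 12 (y) mm, 90 to 124 mm above the underside: pinch it across y, 50 mm above this point. 180 g, 124 mm high in all, z up; the same turned half round. May be absent.
- can_yellow: The yellow canister itself, origin at the centre of its underside. May be absent.
- bail_yellow (a point): Underside of the top of the yellow canister's arched handle, 24 mm above its centre: the point that rests on a hook. The arch is of 6 mm bar, a blunt inverted V on uprights at y = +-22 mm; the opening under it is 43 mm high and 38 mm wide. May be absent.
- hook_yellow: The yellow-marked hook, fixed in the cabinet, turned as the cabinet; origin at table height under its seat. A yellow flag 44 mm wide stands over the rear of the frame 42 mm behind (+x) the seat, its top 172 mm above the table.
- seat_yellow (a point): Where the handle's underside belongs on the yellow hook: top of an 8 mm round level peg along this point's x, 114 mm above the table. Root at the rear wall (+x); its upturned tip is centred 18 mm in front (-x) and rises 12 mm above the peg's top. A 24 mm collar bounds the seat 15 mm behind. A hung can clears the floor by 16 mm. This point lies 20 mm behind the cabinet's origin, on a mouth's centre line.
- wire_spool: Copper wire spool, 56 mm across, 45 mm high, bystander; origin under its centre.
- flux_jar: Small jar, 50 mm across, 60 mm high, bystander; origin under its centre.
- hammer: Small hammer lying on the bench, 160 mm long, bystander.
There are look-alikes about, which are no part of the job. What is shaped like the can_red but purple is not meant.

How it is judged:
By the outcome, as a careful person would: the job done as asked, in the order asked, and still so for the second after the job is handed in, with the robot touching nothing.
Of can_red, can_blue, can_yellow only 2 to 3 are there at a start; the rules pass over those that are not, and their reading is None.
At some moment in a run one of can_red, can_blue, can_yellow may be knocked a few centimetres aside while the robot is not near it.
It also fails if it takes over 210 s, if anything falls off the work surface, if the arm or the gripper's body presses on something with over 40 N, if the wrist force passes 120 N, or if a joint passes its speed limit or range.

## Working session

There is one attempt and no reset: what is moved stays moved. The work goes in short steps, Python scripts to look and compute and a shell command to move; the robot and the scene stay as the last step left them, time stands still between calls to the robot, and variables do not carry over. Pictures are saved under pics/ and viewed, about 12 in all and at most 16, crops included, and the job is handed in when it is done.

```bash
ls; mkdir -p pics; python3 - <<'E'
from cell import bot
import cv2
s=bot.sense(); print({k:(v if not hasattr(v,'round') or isinstance(v,float) else v.round(4)) for k,v in s.items()})
for n in ['scene','top','wrist']:
    c=bot.camera(n); cv2.imwrite(f'pics/a_{n}.png',c['pixels'][:,:,::-1]); print(n,c['intrinsics'],c['dist_coeffs'],c['R'],c['t'])
E
```

```text
pics
{'time': 0.0, 'qpos': array([-1.4135,  0.5284,  1.4339,  0.    ,  1.1814, -0.1785]), 'qd': array([-0.0011,  0.0001, -0.0006,  0.0009, -0.0007,  0.0002]), 'tau': array([-2.00000e-04, -4.40043e+01, -1.76593e+01,  6.31000e-02,
        5.81000e-02, -2.00000e-04]), 'position': array([ 0.2059, -0.5894,  0.2216]), 'orientation': array([-3.0953e+00, -5.2470e-01, -1.0000e-04]), 'force': array([-0.1177, -0.545 , -0.3451]), 'ft_torque': array([-0.0468, -0.0086, -0.0349]), 'width': 0.08727882007755443}
scene [[401.2823074    0.         281.13485091]
 [  0.         401.2823074  204.18970564]
 [  0.           0.           1.        ]] [-0.05454496  0.          0.          0.          0.        ] [[ 0.57902295  0.81522383 -0.01193835]
 [ 0.62665124 -0.45435878 -0.63314005]
 [-0.52157515  0.35912144 -0.77394519]] [-0.33463078 -0.29378204  1.18089831]
top [[465.43520658   0.         275.3681531 ]
 [  0.         465.43520658 206.22093219]
 [  0.           0.           1.        ]] [-0.04508018  0.          0.          0.          0.        ] [[-0.02490507 -0.99942106 -0.02317938]
 [-0.9985552   0.0259745  -0.04704083]
 [ 0.04761567  0.02197433 -0.99862399]] [0.05354632 0.54462825 1.04463975]
wrist [[314.21792961   0.         274.09130718]
 [  0.         314.21792961 203.69024035]
 [  0.           0.           1.        ]] [-0.04296452  0.          0.          0.          0.        ] [[ 0.33010619 -0.9439411  -0.00225839]
 [-0.90911387 -0.31856883  0.26837635]
 [-0.25405092 -0.08653957 -0.96331149]] [-0.62341901 -0.03429332  0.39080871]
```

View pics/a_scene.png

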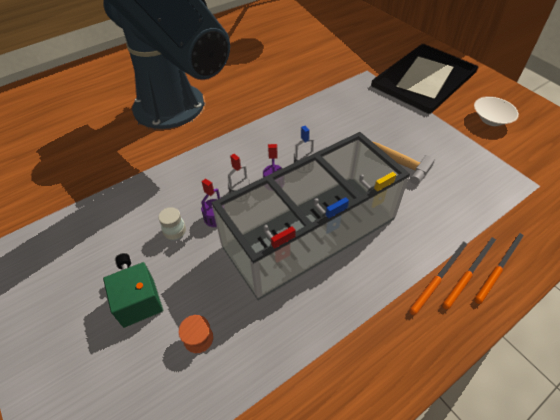

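View pics/a_top.png

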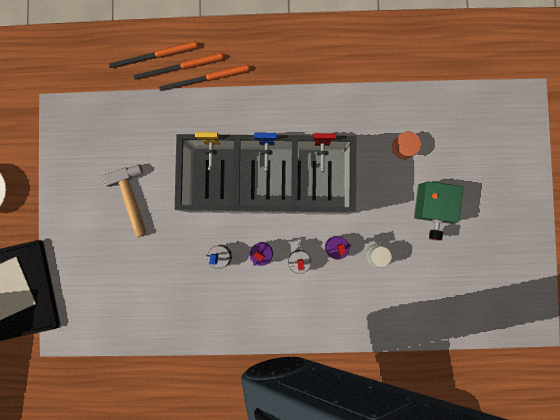

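The scene shows one blue-gripped steel can (305,133), one red-gripped steel can (236,162), and two purple look-alikes with red grips (272,152) and (208,187). Yellow is absent. In the top view, blue is at (213,259), purple at (260,255), steel red at (300,262) and purple at (339,249). I choose the steel ones. Next is a close crop plus measurement.

```bash
cat > h.py <<'E'
from cell import bot
import cv2, numpy as np
from scipy.spatial.transform import Rotation as Ro
def snap(n,f=None):
    c=bot.camera(n)
    if f: cv2.imwrite(f'pics/{f}.png',c['pixels'][:,:,::-1])
    return c
def ray(c,uv,z):
    p=cv2.undistortPoints(np.array([[uv]],float),c['intrinsics'],np.array(c['dist_coeffs']))[0,0]
    R,t=np.array(c['R']),np.array(c['t']); o=-R.T@t; d=R.T@[p[0],p[1],1]
    return o+d*(z-o[2])/d[2]
def proj(c,X):
    return cv2.projectPoints(np.array(X,float).reshape(-1,3),cv2.Rodrigues(np.array(c['R']))[0],np.array(c['t']),c['intrinsics'],np.array(c['dist_coeffs']))[0][:,0]
def masks(c):
    h=cv2.cvtColor(c['pixels'],cv2.COLOR_RGB2HSV).astype(int);H,S,V=h[...,0],h[...,1],h[...,2]
    return {'red':((H<4)|(H>176))&(S>200)&(V>90),'blue':(H>105)&(H<125)&(S>170)&(V>80)}
def blobs(c,k,amin=8):
    n,l,s,ce=cv2.connectedComponentsWithStats(masks(c)[k].astype(np.uint8))
    return [(s[i,4],ce[i].round(1),s[i,:4]) for i in range(1,n) if s[i,4]>=amin]
E
python3 - <<'E'
from h import *
c=snap('top'); s=snap('scene')
for k in ['red','blue']:
    for b in blobs(c,k): print('top',k,b, ray(c,b[1],.115).round(4))
    for b in blobs(s,k): print('scene',k,b, ray(s,b[1],.107).round(4))
a=cv2.resize(c['pixels'][120:285,165:365],None,fx=4,fy=3.6,interpolation=cv2.INTER_CUBIC)
a=cv2.resize(c['pixels'][120:285,165:365],(800,660))[:600] if 0 else cv2.resize(c['pixels'][125:275,165:365],(800,600),interpolation=cv2.INTER_CUBIC)
cv2.imwrite('pics/b_crop.png',a[:,:,::-1])
E
```

```text
top red (np.int32(94), array([324. , 135.6]), array([313, 134,  23,   6], dtype=int32)) [ 0.6845 -0.0668  0.115 ]
top red (np.int32(61), array([341., 249.]), array([337, 244,   9,  11], dtype=int32)) [ 0.4501 -0.0944  0.115 ]
top red (np.int32(50), array([258.5, 255.9]), array([254, 252,  10,   9], dtype=int32)) [0.4401 0.0745 0.115 ]
top red (np.int32(47), array([300.1, 264.2]), array([298, 260,   6,  10], dtype=int32)) [ 0.4212 -0.0101  0.115 ]
scene red (np.int32(22), array([272.1, 146.1]), array([269, 145,   7,   4], dtype=int32)) [0.4279 0.0831 0.107 ]
scene red (np.int32(28), array([234.5, 157. ]), array([231, 154,   8,   7], dtype=int32)) [ 0.408  -0.0039  0.107 ]
scene red (np.int32(36), array([206.4, 182.3]), array([202, 179,   9,   7], dtype=int32)) [ 0.4381 -0.0907  0.107 ]
scene red (np.int32(124), array([282.6, 234. ]), array([272, 227,  23,  15], dtype=int32)) [ 0.6384 -0.038   0.107 ]
top blue (np.int32(113), array([265., 135.]), array([254, 133,  23,   5], dtype=int32)) [0.6893 0.0552 0.115 ]
top blue (np.int32(14), array([265.5, 141. ]), array([259, 141,  14,   1], dtype=int32)) [0.6767 0.0545 0.115 ]
top blue (np.int32(52), array([212.2, 258.5]), array([210, 254,   6,  10], dtype=int32)) [0.4369 0.1698 0.115 ]
scene blue (np.int32(26), array([304.8, 128.9]), array([302, 126,   7,   7], dtype=int32)) [0.4243 0.1789 0.107 ]
scene blue (np.int32(122), array([337.2, 204.2]), array([327, 198,  21,  14], dtype=int32)) [0.6433 0.0916 0.107 ]
```

View pics/b_crop.png

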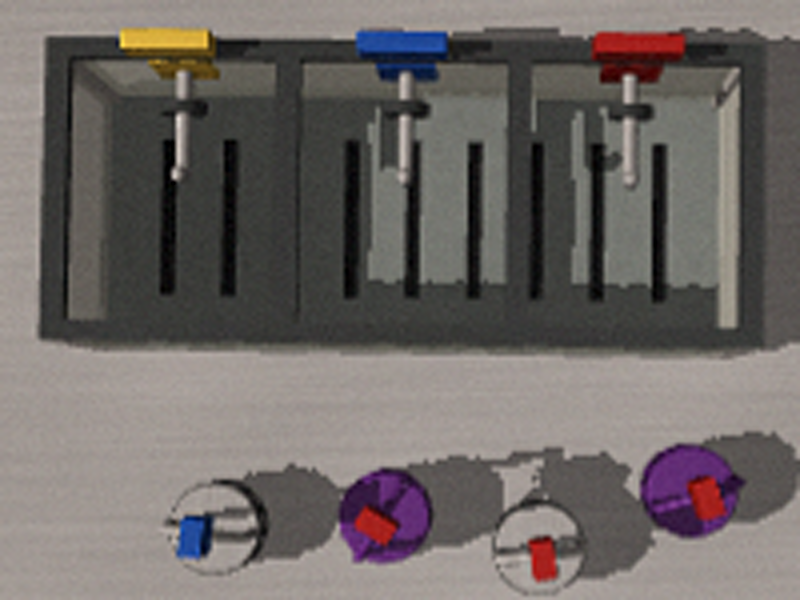

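The crop confirms the blue can is steel at crop (215,530) and the red can is steel at (540,548). The two purple ones are at (387,515) and (690,490). Flags run yellow, blue, red from left to right. I'll fit the cabinet and can poses, then plan a wrist look.

```bash
cat >> h.py <<'E'
def tool():
    s=bot.sense(); return np.array(s['position']),Ro.from_rotvec(s['orientation']).as_matrix()
def go(xyz,yaw=None):
    """shift (mm) in tool axes + turn to a tool-down pose whose tool y axis lies at -90deg+yaw (x axis at yaw)"""
    p,R=tool(); d=R.T@(np.array(xyz)-p)*1000
    if yaw is None: return d.round(1)
    c,s=np.cos(yaw),np.sin(yaw); T=np.array([[c,s,0],[s,-c,0],[0,0,-1]])
    return d.round(1), Ro.from_matrix(R.T@T).as_rotvec().round(3)
E
python3 - <<'E'
from h import *
from scipy.optimize import least_squares
c=snap('top'); s=snap('scene'); w=snap('wrist')
uv=np.array([[47,38],[764,40],[765,345],[40,338]])/4+[165,125]-.4
P=np.array([ray(c,u,.15) for u in uv]); print(P.round(4))
M=np.array([[.067,.18,.15],[.067,-.18,.15],[-.085,-.18,.15],[-.085,.18,.15]])
def X(q,M):
    a=q[2]; return np.c_[q[0]+M[:,0]*np.cos(a)-M[:,1]*np.sin(a),q[1]+M[:,0]*np.sin(a)+M[:,1]*np.cos(a),M[:,2]]
f=lambda q:(proj(c,X(q,M))-uv).ravel()
r=least_squares(f,[.6,0,0]); print('cab',r.x.round(4),r.fun.round(1))
T=np.array([[.002,.116,.126],[.002,0,.126],[.002,-.116,.126]])
print('tips top',proj(c,X(r.x,T)).round(1),'seen',(np.array([[178,172],[405,182],[629,182]])/4+[165,125]-.4))
print('corners scene',proj(s,X(r.x,M)).round(0))
p,R=tool(); Rc=np.array(w['R']); C=-Rc.T@w['t']
print('cam in tool',(R.T@(C-p)).round(4),'fwd',(R.T@Rc[2]).round(3))
print(go([.38,.08,.25],0))
E
```

```text
[[ 0.6896  0.2321  0.15  ]
 [ 0.6778 -0.1266  0.15  ]
 [ 0.526  -0.1219  0.15  ]
 [ 0.5388  0.2376  0.15  ]]
cab [ 0.6171  0.055  -0.0341] [-0.3 -0.3  0.3 -0.   0.   0.  -0.1  0.3]
tips top [[209.1 167.7]
 [265.7 168. ]
 [322.7 168.3]] seen [[209.1  167.6 ]
 [265.85 170.1 ]
 [321.85 170.1 ]]
corners scene [[409. 173.]
 [252. 261.]
 [211. 202.]
 [359. 131.]]
cam in tool [ 0.0722 -0.0004 -0.1625] fwd [-0.269 -0.     0.963]
(array([ 385.1, -575.2,  -27.4]), array([-0.   , -0.   ,  0.336]))
```

View pics/a_wrist.png

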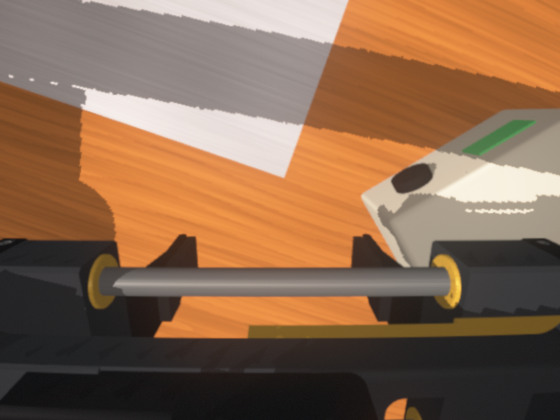

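Wrist view shows only the bench corner, with the gripper in the lower part. The top-view cabinet fit is consistent to 0.3 px. Now moving over the cans for a close look.

```bash
R='x'; python3 -m jog '[[171,-120,-14,0,0,0],[171,-120,-14,0,0,0],[171,-120,-14,0,0,0],[171,-120,-14,0,0,0],[171,-120,-14,0,0,0]]' && python3 -m jog '[[171,-120,-14,0,0,0.12],[171,-120,-14,0,0,0.24],[171,-120,-14,0,0,0.336],[171,-120,-14,0,0,0.336],[171,-120,-14,0,0,0.336]]'
python3 -c "
from h import *
print(go([.39,.07,.25],0))"
```

```text
time: 0.9
position: [0.3299, -0.4154, 0.2369]
orientation: [-3.093, -0.532, -0.001]
force: [-0.6, 0.1, 0.2]
width: 0.0871
time: 1.4
position: [0.4519, -0.2472, 0.2511]
orientation: [-3.141, -0.008, -0.002]
force: [0.0, -0.3, 0.2]
width: 0.0867
(array([ -60.4, -317.5,    1.2]), array([-0.001, -0.002,  0.005]))
```

```bash
python3 -m jog '[[-30,-160,0,0,0,0],[-30,-160,0,0,0,0],[-30,-160,0,0,0,0],[-30,-160,0,0,0,0],[-30,-160,0,0,0,0]]' && python3 -m jog '[[-30,-160,0,0,0,0],[-30,-160,0,0,0,0],[-30,-160,0,0,0,0],[-30,-160,0,0,0,0],[-30,-160,0,0,0,0]]'
python3 - <<'E'
from h import *
w=snap('wrist','w1'); p,R=tool();print(p,R.round(3))
for k in ['red','blue']:
    for b in blobs(w,k): print(k,b,ray(w,b[1],.115).round(4))
E
```

```text
time: 1.9
position: [0.4193, -0.09, 0.2507]
orientation: [3.141, 0.004, 0.0]
force: [0.5, -0.7, 0.0]
width: 0.0873
time: 2.4
position: [0.3911, 0.0692, 0.2508]
orientation: [3.141, 0.003, 0.003]
force: [-0.1, -0.3, 0.5]
width: 0.087
[0.39160219 0.06818106 0.25084503] [[ 1.     0.001  0.002]
 [ 0.001 -1.    -0.001]
 [ 0.002  0.001 -1.   ]]
blue (np.int32(186), array([165.5, 148.8]), array([161, 140,  10,  19], dtype=int32)) [0.4337 0.1719 0.115 ]
```

View pics/w1.png

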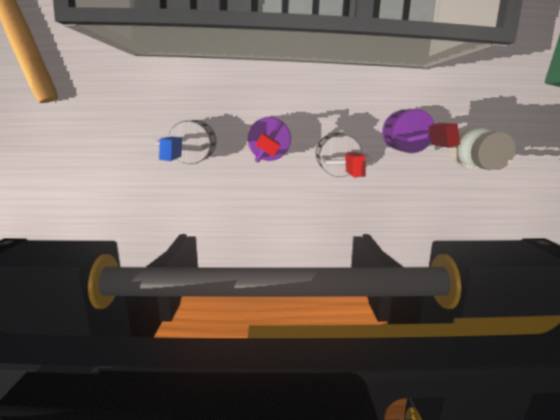

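Wrist view: blue grip (170,149) on a steel can (192,142), purple (270,138), red grip (355,164) on a steel can (341,155), purple (410,130), jar (487,150). I'll fit the grip boxes over all views.

```bash
cat >> h.py <<'E'
from scipy.optimize import minimize
def cmask(c,k):
    a=c['pixels'].astype(int); r,g,b=a[...,0],a[...,1],a[...,2]
    return (r>70)&(r>3*g)&(r>3*b) if k=='red' else (b>60)&(b>1.6*g)&(b>2.5*r)
def fitgrip(views,k,q0,z0=.09,verbose=True,yawfix=None):
    """fit x,y,yaw of grip box (20x12x34 mm, underside z0) to colour masks in the views"""
    U=6; B=np.array([[i*.01,j*.006,z] for i in(-1,1) for j in(-1,1) for z in(z0,z0+.034)])
    data=[]
    for c in views:
        u=proj(c,[q0[0],q0[1],z0+.017])[0].astype(int); x0,y0=u-22; 
        if x0<0 or y0<0: continue
        m=cmask(c,k)[y0:y0+44,x0:x0+44].astype(np.float32)
        data.append((c,x0,y0,m))
    def cost(q,full=False):
        a=q[2] if yawfix is None else yawfix; Rz=Ro.from_euler('z',a).as_matrix(); X=B@Rz.T+[q[0],q[1],0]; L=[]
        for c,x0,y0,m in data:
            h=cv2.convexHull(((proj(c,X)-[x0,y0]+.5)*U*16).astype(np.int32).reshape(-1,1,2))
            im=np.zeros((44*U,44*U),np.uint8); cv2.fillConvexPoly(im,h,1,shift=4)
            r=im.reshape(44,U,44,U).mean((1,3)); L.append(abs(r-m).sum()/max(m.sum(),1))
        return L if full else sum(L)
    best=min((minimize(cost,[q0[0],q0[1],a],method='Nelder-Mead',options=dict(initial_simplex=np.array([[q0[0]+.006,q0[1],a],[q0[0]-.006,q0[1]+.005,a],[q0[0],q0[1]-.006,a+.15],[q0[0],q0[1],a-.15]]))) for a in (-.6,-.25,0,.25,.6)),key=lambda r:r.fun)
    if verbose: print(k,best.x.round(4),'residual per view',np.round(cost(best.x,True),2))
    return best.x
E
python3 - <<'E'
from h import *
t,s,w=snap('top'),snap('scene'),snap('wrist')
for k,q in (('red',[.415,-.005]),('blue',[.430,.173])):
    for V in ([t,s,w],[t],[w],[s]): fitgrip(V,k,q)
# cabinet in wrist view
from numpy import cos,sin
M=np.array([[-.085,-.18,.15],[-.085,.18,.15],[-.085,-.18,.0],[-.085,.18,.0]]);a=-.0341
print(proj(w,np.c_[.6171+M[:,0]*cos(a)-M[:,1]*sin(a),.055+M[:,0]*sin(a)+M[:,1]*cos(a),M[:,2]]).round(0))
E
```

```text
red [ 0.4201 -0.01   -0.2374] residual per view [0.53 0.32 0.5 ]
red [ 0.4208 -0.0101  0.1829] residual per view [0.34]
red [ 0.4187 -0.0097 -0.304 ] residual per view [0.47]
red [ 0.4197 -0.0095 -0.2831] residual per view [0.31]
blue [ 0.4353  0.1702 -0.5184] residual per view [0.65 0.32 1.35]
blue [0.4367 0.1716 0.1697] residual per view [0.58]
blue [ 0.4322  0.1746 -0.8442] residual per view [1.25]
blue [ 0.4344  0.1701 -0.5886] residual per view [0.28]
[[515.  37.]
 [ 54.  20.]
 [427.  65.]
 [135.  55.]]
```

```bash
python3 - <<'E'
import cv2,numpy as np
w=cv2.imread('pics/w1.png')
f=lambda a:cv2.resize(a,(400,400),interpolation=cv2.INTER_NEAREST)
cv2.imwrite('pics/c1.png',np.hstack([f(w[110:180,145:215]),f(w[125:195,310:380])]))
print(w[149,160:182][:, ::-1].tolist()); print(w[140:162,168][:, ::-1].tolist())
E
```

```text
[[83, 124, 212], [65, 117, 214], [63, 115, 212], [62, 114, 212], [63, 114, 211], [63, 113, 210], [62, 113, 208], [61, 111, 207], [61, 112, 207], [61, 111, 205], [60, 106, 194], [57, 86, 152], [55, 70, 111], [54, 64, 96], [54, 64, 95], [54, 63, 95], [55, 64, 96], [54, 64, 96], [55, 65, 95], [55, 64, 95], [59, 68, 97], [87, 89, 108]]
[[60, 103, 190], [62, 111, 206], [62, 113, 209], [61, 112, 209], [63, 112, 209], [61, 112, 208], [61, 112, 207], [61, 111, 207], [61, 111, 207], [61, 112, 207], [61, 111, 206], [61, 111, 206], [62, 111, 206], [61, 110, 205], [62, 111, 205], [61, 110, 205], [61, 110, 205], [61, 110, 205], [62, 110, 204], [69, 112, 202], [107, 129, 193], [167, 165, 188]]
```

View pics/c1.png

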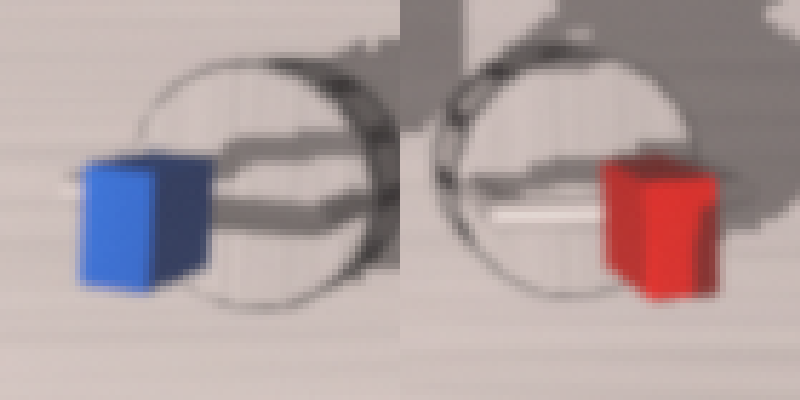

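```bash
cat >> h.py <<'E'
def cmask(c,k):
    a=c['pixels'].astype(int); r,g,b=a[...,0],a[...,1],a[...,2]
    return (r>50)&(r>1.7*g)&(r>1.7*b) if k=='red' else (b>50)&(b>1.4*r)&(b>1.2*g)
E
python3 - <<'E'
from h import *
t,s,w=snap('top'),snap('scene'),snap('wrist')
for k,q in (('red',[.42,-.01]),('blue',[.435,.172])):
    for V in ([t,s,w],[t],[w],[s]): fitgrip(V,k,q)
E
```

```text
red [ 0.4195 -0.01    0.0246] residual per view [0.23 0.21 0.16]
red [ 0.4209 -0.0104  0.0668] residual per view [0.16]
red [ 0.419  -0.0098  0.1512] residual per view [0.14]
red [ 0.4208 -0.0101 -0.1336] residual per view [0.16]
blue [ 0.4354  0.1692 -0.2227] residual per view [0.26 0.14 0.24]
blue [ 0.4358  0.169  -0.0457] residual per view [0.21]
blue [ 0.4341  0.1699 -0.0084] residual per view [0.16]
blue [ 0.4358  0.1689 -0.2995] residual per view [0.12]
```

```bash
python3 -c "
from h import *
print(go([.4195,-.010,.150],.08))"
```

```text
(array([ 29.2,  77.9, 100.5]), array([ 0.   , -0.   , -0.083]))
```

```bash
python3 -m jog '[[29,78,50,0,0,-0.08],[29,78,50,0,0,-0.08],[29,78,100,0,0,-0.08],[29,78,100,0,0,-0.08],[29,78,100,0,0,-0.08]]' 0.5 
python3 - <<'E'
from h import *
t,s,w=snap('top'),snap('scene'),snap('wrist','w2')
print(bot.sense()['time'],tool()[0])
fitgrip([s],'red',[.42,-.01]); 
print(go([.4195,-.010,.096],.08))
E
```

```text
time: 3.25
position: [0.4179, -0.0089, 0.1501]
orientation: [-3.138, -0.124, 0.006]
force: [-0.4, -0.2, 0.4]
width: 0.0548
3.4 [ 0.42007043 -0.00872378  0.15279849]
red [ 0.4208 -0.0101 -0.1336] residual per view [0.18]
(array([-0.9,  1.1, 56.8]), array([ 0.002, -0.005,  0.001]))
```

View pics/w2.png

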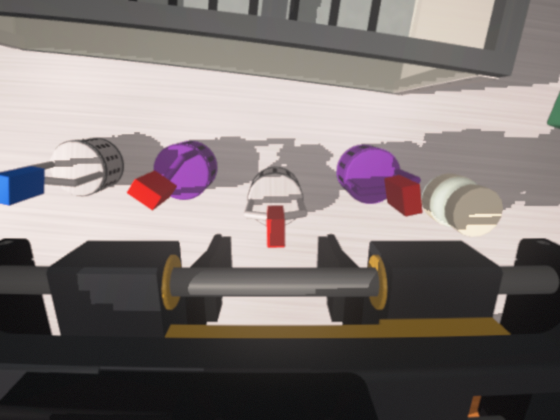

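Red grip (276,227) is centred between the fingers and square with them, and the handle lies across the image. Descend and grip.

```bash
python3 -m jog '[[0,0,15,0,0,0],[0,0,30,0,0,0],[0,0,45,0,0,0],[0,0,55,0,0,0],[0,0,55,0,0,0]]' && python3 -m jog '[[0,0,0,0,0,0],[0,0,0,0,0,0],[0,0,0,0,0,0],[0,0,0,0,0,0],[0,0,0,0,0,0]]' 0 25 && python3 -m jog '[[0,0,-20,0,0,0],[0,0,-40,0,0,0],[0,0,-70,0,0,0],[0,0,-100,0,0,0],[0,0,-100,0,0,0]]'
```

```text
time: 3.9
position: [0.4191, -0.0085, 0.0962]
orientation: [3.139, 0.127, 0.002]
force: [0.3, 1.2, 1.1]
width: 0.0437
time: 4.4
position: [0.419, -0.0088, 0.0958]
orientation: [3.139, 0.125, 0.001]
force: [-0.2, 0.2, -1.5]
width: 0.0116
time: 4.9
position: [0.4212, -0.0094, 0.1984]
orientation: [3.137, 0.125, 0.012]
force: [-0.3, -0.0, -0.9]
width: 0.012
```

```bash
python3 -c "
from h import *
print(go([.5731,-.0595,.285],-.034))"
python3 -m jog '[[0,0,-45,0,0,0],[0,0,-87,0,0,0],[0,0,-87,0,0,0]]'
python3 -c "
from h import *
print(go([.5731,-.0595,.285],-.034))"
```

```text
(array([148.1,  62.3, -85.3]), array([ 0.002, -0.008,  0.114]))
time: 5.2
position: [0.4221, -0.0096, 0.2861]
orientation: [3.136, 0.125, 0.016]
force: [-0.0, 0.9, -0.6]
width: 0.0116
(array([146.6,  61.8,   2.8]), array([ 0.003, -0.01 ,  0.114]))
```

```bash
python3 -m jog '[[35,15,0,0,0,0.05],[75,32,0,0,0,0.114],[115,50,0,0,0,0.114],[147,62,0,0,0,0.114],[147,62,0,0,0,0.114]]'; python3 -m jog '[[0,0,0,0,0,0],[0,0,0,0,0,0]]' 
python3 - <<'E'
from h import *
t,s,w=snap('top','t3'),snap('scene','s3'),snap('wrist','w3')
p,R=tool();print(p,R.round(3))
from numpy import cos,sin
a=-.0341
f=lambda M:proj(w,[[.6171+x*cos(a)-y*sin(a),.055+x*sin(a)+y*cos(a),z] for x,y,z in M]).round(0)
print('pred tip,seat,flagtopL/R',f([[.002,-.116,.126],[.02,-.116,.114],[.062,-.094,.172],[.062,-.138,.172]]))
print('pred rear outer corner',f([[.067,-.18,.15],[.067,.18,.15],[.057,-.064,.15],[.057,-.168,.15]]))
E
```

```text
time: 5.7
position: [0.5739, -0.0607, 0.2794]
orientation: [3.141, -0.056, 0.001]
force: [-0.2, 0.2, -0.6]
width: 0.0119
time: 5.9
position: [0.5683, -0.0581, 0.2806]
orientation: [-3.14, 0.053, 0.007]
force: [0.7, 0.8, -1.0]
width: 0.0115
[ 0.56911624 -0.05831738  0.28222982] [[ 0.999 -0.034 -0.001]
 [-0.034 -0.999  0.   ]
 [-0.001 -0.    -1.   ]]
pred tip,seat,flagtopL/R [[275. 142.]
 [275. 124.]
 [249.  72.]
 [303.  72.]]
pred rear outer corner [[349.  70.]
 [-46.  76.]
 [217.  82.]
 [334.  82.]]
```

View pics/w3.png

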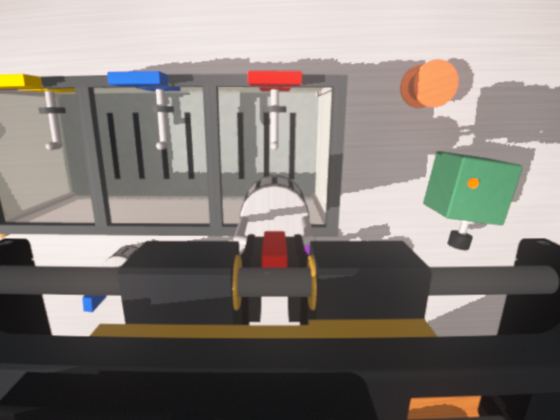

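View pics/s3.png

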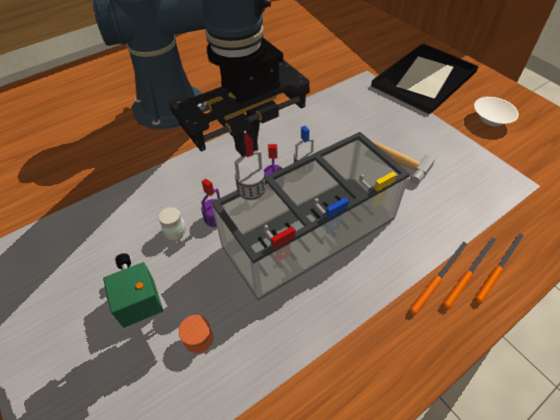

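Wrist view: red flag top (249–301,72), peg tip (275,146) and frame corner (346,75) all lie within about 4 px of the fit. That puts the cabinet perhaps 1–2 mm nearer. The held can hangs square. Lowering in front of the hook tip.

```bash
python3 -m jog '[[3,0,0,0,0,0],[3,0,10,0,0,0],[3,0,25,0,0,0],[3,0,40,0,0,0],[3,0,40,0,0,0]]'; python3 - <<'E'
from h import *
p,R=tool();print(p); t,s=snap('top','t4'),snap('scene','s4')
a=cv2.resize(s['pixels'][90:290,150:420],(800,593),interpolation=cv2.INTER_CUBIC);cv2.imwrite('pics/s4c.png',a[:,:,::-1])
E
```

```text
time: 6.55
position: [0.5713, -0.0584, 0.24]
orientation: [-3.14, 0.054, 0.009]
force: [-0.3, -0.4, -1.4]
width: 0.0119
[ 0.57133829 -0.05835511  0.24000879]
```

View pics/s4c.png

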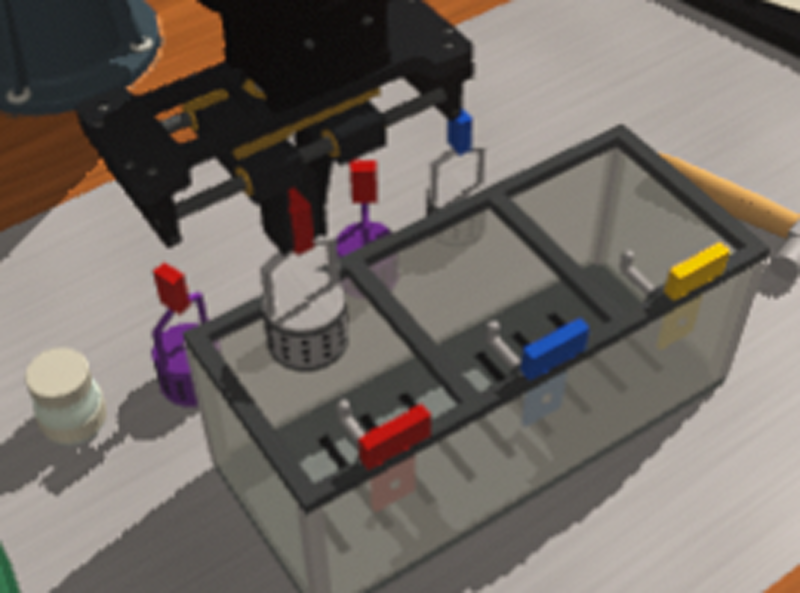

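The can (crop 305,335) is inside the red mouth, clear of the front bar. Scene corners match the fit within about 2 px. Continue down.

```bash
python3 -m jog '[[0,0,20,0,0,0],[0,0,40,0,0,0],[0,0,60,0,0,0],[0,0,80,0,0,0],[0,0,97,0,0,0]]'; python3 -m jog '[[0,0,0,0,0,0],[0,0,0,0,0,0]]'; python3 - <<'E'
from h import *
p,R=tool();print(p); print(go([.6325,-.0610,p[2]],-.034))
E
```

```text
time: 7.15
position: [0.5741, -0.0592, 0.1456]
orientation: [3.141, -0.054, 0.003]
force: [-0.8, 0.1, -1.7]
width: 0.0114
time: 7.35
position: [0.5741, -0.0591, 0.1463]
orientation: [3.141, -0.054, 0.002]
force: [-0.1, -0.2, -1.2]
width: 0.0116
[ 0.57406269 -0.05913303  0.1463153 ]
(array([58.5, -0.1,  0.1]), array([ 0.   , -0.001, -0.   ]))
```

```bash
python3 -m jog '[[12,0,0,0,0,0],[24,0,0,0,0,0],[36,0,0,0,0,0],[48,0,0,0,0,0],[58,0,0,0,0,0]]'; python3 -m jog '[[0,0,0,0,0,0],[0,0,4,0,0,0],[0,0,8,0,0,0],[0,0,12,0,0,0],[0,0,16,0,0,0]]';python3 -m jog '[[0,0,2,0,0,0],[0,0,4,0,0,0],[0,0,4,0,0,0]]'; python3 - <<'E'
from h import *
p,R=tool();print(p); s=snap('scene','s5');
a=cv2.resize(s['pixels'][120:320,180:450],(800,593),interpolation=cv2.INTER_CUBIC);cv2.imwrite('pics/s5c.png',a[:,:,::-1])
E
```

```text
time: 7.85
position: [0.6332, -0.0613, 0.1475]
orientation: [3.14, -0.054, 0.006]
force: [0.1, -0.3, -1.6]
width: 0.012
time: 8.35
position: [0.6306, -0.0608, 0.129]
orientation: [-3.141, 0.054, 0.002]
force: [0.3, -0.1, -0.9]
width: 0.0118
time: 8.65
position: [0.6311, -0.0609, 0.1252]
orientation: [-3.141, 0.054, 0.001]
force: [0.2, 0.1, -1.4]
width: 0.0121
[ 0.63105721 -0.06090546  0.12518451]
```

View pics/s5c.png

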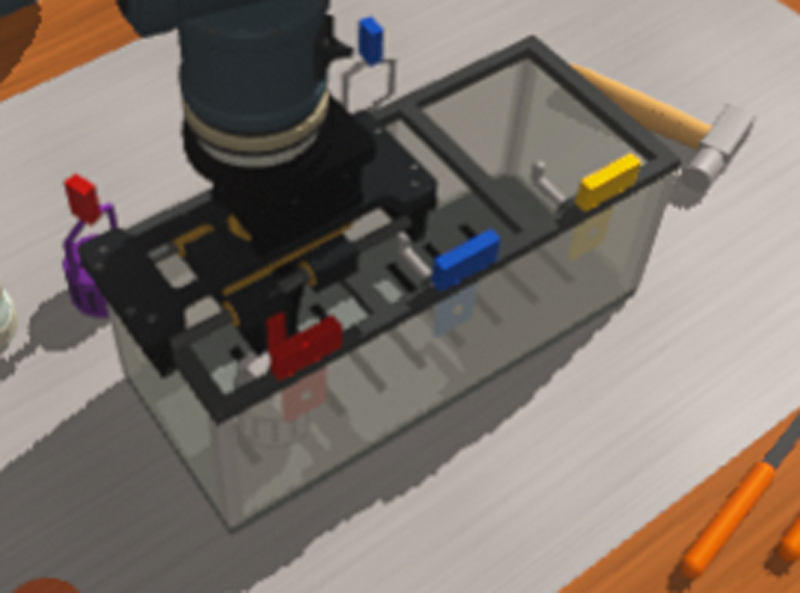

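The can is inside, around (275,425). The gripper body is above the frame. Lower in 1 mm steps until the weight comes off.

```bash
python3 -m jog '[[0,0,1,0,0,0],[0,0,1.5,0,0,0],[0,0,1.5,0,0,0]]'; python3 -m jog '[[0,0,1,0,0,0],[0,0,1,0,0,0],[0,0,1,0,0,0]]'
```

```text
time: 9.0
position: [0.6313, -0.0609, 0.1241]
orientation: [3.141, -0.054, 0.0]
force: [-0.3, 0.4, -1.3]
width: 0.0119
time: 9.3
position: [0.6315, -0.061, 0.1235]
orientation: [3.141, -0.054, 0.001]
force: [-0.5, 0.3, 1.2]
width: 0.0118
```

```bash
python3 -m jog '[[0,0,0,0,0,0],[0,0,0,0,0,0],[0,0,0,0,0,0],[0,0,0,0,0,0]]' 0.3; python3 -m jog '[[0,0,-10,0,0,0],[0,0,-20,0,0,0],[0,0,-40,0,0,0],[0,0,-60,0,0,0],[0,0,-90,0,0,0]]'; python3 -m jog '[[0,0,-30,0,0,0],[0,0,-60,0,0,0],[-30,0,-60,0,0,0],[-60,-5,-60,0,0,0],[-100,-10,-60,0,0,0]]'
python3 -m jog '[[-45,0,0,0,0,0],[-50,0,0,0,0,0],[-50,0,0,0,0,0]]'
python3 - <<'E'
from h import *
p,R=tool();print(p); t,s,w=snap('top','t6'),snap('scene','s6'),snap('wrist','w6')
fitgrip([t],'red',[.632,-.061],.118,yawfix=-.034);fitgrip([s],'red',[.632,-.061],.118,yawfix=-.034)
for V in ([t,s,w],[t],[w],[s]): fitgrip(V,'blue',[.435,.17])
a=cv2.resize(w['pixels'],(784,588),interpolation=cv2.INTER_CUBIC);cv2.imwrite('pics/w6c.png',a[:,:,::-1])
E
```

```text
time: 9.7
position: [0.6313, -0.0609, 0.123]
orientation: [-3.141, 0.054, 0.0]
force: [0.5, -0.4, -0.5]
width: 0.0255
time: 10.2
position: [0.6305, -0.0607, 0.2137]
orientation: [-3.141, 0.054, 0.003]
force: [-0.1, 0.2, -0.1]
width: 0.0258
time: 10.7
position: [0.532, -0.0478, 0.2745]
orientation: [3.14, -0.054, 0.006]
force: [-0.9, -0.5, -0.0]
width: 0.0262
time: 11.0
position: [0.4811, -0.0457, 0.2744]
orientation: [3.14, -0.054, 0.003]
force: [0.5, 0.6, 0.6]
width: 0.0265
[ 0.48114291 -0.04572149  0.27438532]
red [ 0.6344 -0.0626 -0.6804] residual per view [0.65]
red [ 0.635  -0.0621 -0.6973] residual per view [0.61]
blue [ 0.4356  0.1691 -0.2738] residual per view [0.28 0.12 0.23]
blue [ 0.4358  0.169  -0.0428] residual per view [0.21]
blue [ 0.4336  0.1705 -0.4717] residual per view [0.16]
blue [ 0.436   0.1687 -0.2865] residual per view [0.12]
```

View pics/w6c.png

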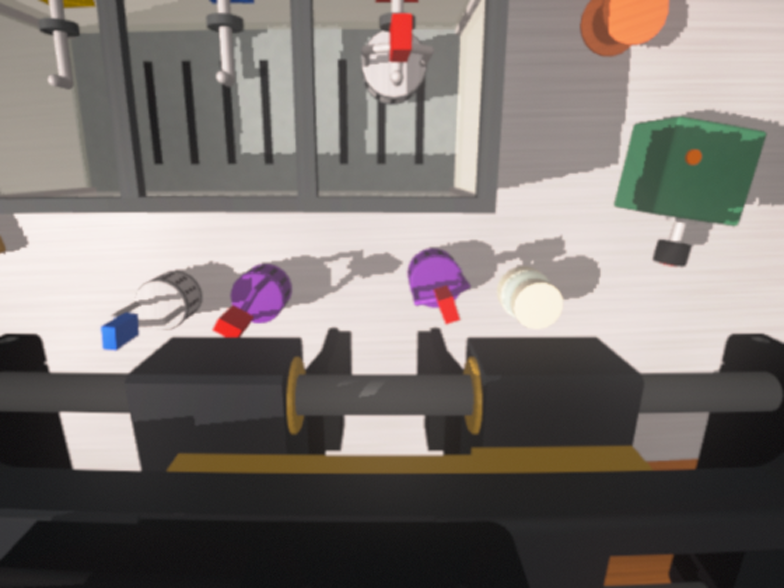

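Red hangs on its peg between tip and collar (crop 400,50), with the spool, jar and other cans unmoved. Now blue.

```bash
python3 -c "
from h import *
print(go([.4355,.1692,.150],-.2))"
```

```text
(array([ -56.1, -214. ,  123.6]), array([ 0.001, -0.004,  0.166]))
```

```bash
python3 -m jog '[[-12,-45,0,0,0,0.05],[-24,-90,0,0,0,0.1],[-36,-135,0,0,0,0.166],[-48,-180,0,0,0,0.166],[-56,-214,0,0,0,0.166]]' 0.5; python3 -m jog '[[0,0,40,0,0,0],[0,0,80,0,0,0],[0,0,112,0,0,0],[0,0,112,0,0,0]]'
python3 - <<'E'
from h import *
s,w=snap('scene'),snap('wrist','w7'); print(tool()[0])
fitgrip([s],'blue',[.435,.17]);fitgrip([w],'blue',[.435,.17]); print(go([.4355,.1692,.096],-.2))
cv2.imwrite('pics/w7c.png',cv2.resize(w['pixels'][80:290,160:400],(640,560))[:,:,::-1])
E
```

```text
time: 11.65
position: [0.4338, 0.1726, 0.2732]
orientation: [-3.125, 0.312, -0.002]
force: [1.1, -1.3, -0.1]
width: 0.0429
time: 12.05
position: [0.4315, 0.17, 0.1575]
orientation: [3.124, -0.313, -0.013]
force: [-0.2, -0.3, -0.3]
width: 0.0436
[0.43440673 0.17023649 0.16100558]
blue [ 0.436   0.1687 -0.2865] residual per view [0.12]
blue [ 0.4328  0.1698 -0.1398] residual per view [0.07]
(array([ 1.3,  0.8, 65. ]), array([ 0.,  0., -0.]))
```

View pics/w7c.png

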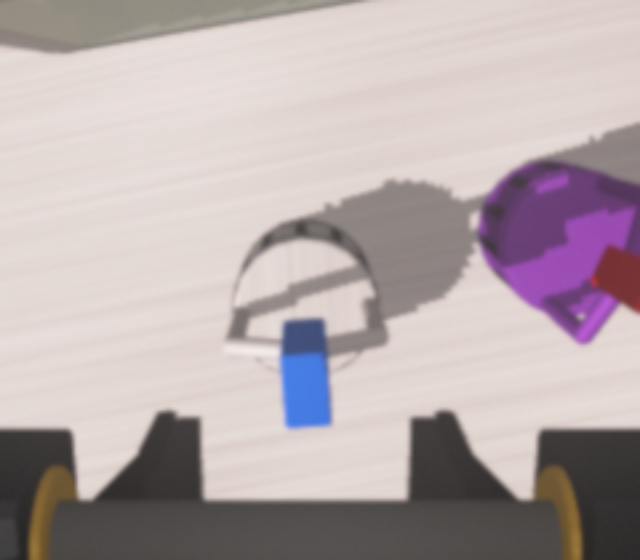

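Blue grip (crop 305,375) is between the fingers, turned slightly (about -0.14). I'll correct by 0.06 and grip.

```bash
python3 -m jog '[[0,0,16,0,0,-0.06],[0,0,32,0,0,-0.06],[0,0,48,0,0,-0.06],[0,0,60,0,0,-0.06],[0,0,64,0,0,-0.06]]' && python3 -m jog '[[0,0,0,0,0,0],[0,0,0,0,0,0],[0,0,0,0,0,0],[0,0,0,0,0,0],[0,0,0,0,0,0]]' 0 25 && python3 -m jog '[[0,0,-20,0,0,0],[0,0,-50,0,0,0],[0,0,-95,0,0,0],[0,0,-140,0,0,0],[0,0,-187,0,0,0]]'
python3 - <<'E'
from h import *
a=-.034;x,y=-.04,0
print(go([.616+x*np.cos(a)-y*np.sin(a),.055+x*np.sin(a)+y*np.cos(a),.284],a))
E
```

```text
time: 12.65
position: [0.435, 0.1701, 0.0979]
orientation: [-3.133, 0.221, -0.005]
force: [-0.2, -0.1, 0.3]
width: 0.0435
time: 13.15
position: [0.4333, 0.17, 0.0975]
orientation: [-3.134, 0.22, -0.001]
force: [0.1, -0.9, 2.1]
width: 0.0119
time: 13.65
position: [0.4318, 0.1698, 0.2852]
orientation: [3.133, -0.22, -0.003]
force: [1.7, -0.5, -1.9]
width: 0.0116
(array([158.6,  92.2,   0.9]), array([ 0.   ,  0.002, -0.106]))
```

```bash
python3 -m jog '[[40,23,0,0,0,-0.05],[80,46,0,0,0,-0.106],[120,69,0,0,0,-0.106],[150,87,0,0,0,-0.106],[159,92,0,0,0,-0.106]]'; python3 -m jog '[[0,0,0,0,0,0],[0,0,0,0,0,0]]'; python3 - <<'E'
from h import *
a=-.034;x,y=-.04,0
print(tool()[0],go([.616+x*np.cos(a)-y*np.sin(a),.055+x*np.sin(a)+y*np.cos(a),.240],a))
w,s=snap('wrist','w8'),snap('scene','s8')
f=lambda c,M:proj(c,[[.616+x*np.cos(a)-y*np.sin(a),.055+x*np.sin(a)+y*np.cos(a),z] for x,y,z in M]).round(0)
print('pred tip, flagL/R',f(w,[[.002,0,.126],[.062,.022,.172],[.062,-.022,.172]]))
cv2.imwrite('pics/w8c.png',np.vstack([cv2.resize(w['pixels'][50:260,120:420],(700,300+0)),cv2.resize(s['pixels'][120:280,200:420],(700,300))])[:,:,::-1])
E
```

```text
time: 14.15
position: [0.5803, 0.0538, 0.2833]
orientation: [3.14, -0.058, 0.002]
force: [-0.2, 0.6, -1.4]
width: 0.0117
time: 14.35
position: [0.5759, 0.0574, 0.2832]
orientation: [-3.14, 0.053, 0.005]
force: [0.1, -0.2, -1.6]
width: 0.0116
[0.57590403 0.0574381  0.28324747] (array([ 0.3,  1.1, 43.2]), array([-0.001,  0.003, -0.   ]))
pred tip, flagL/R [[275. 146.]
 [249.  78.]
 [302.  78.]]
```

View pics/w8c.png

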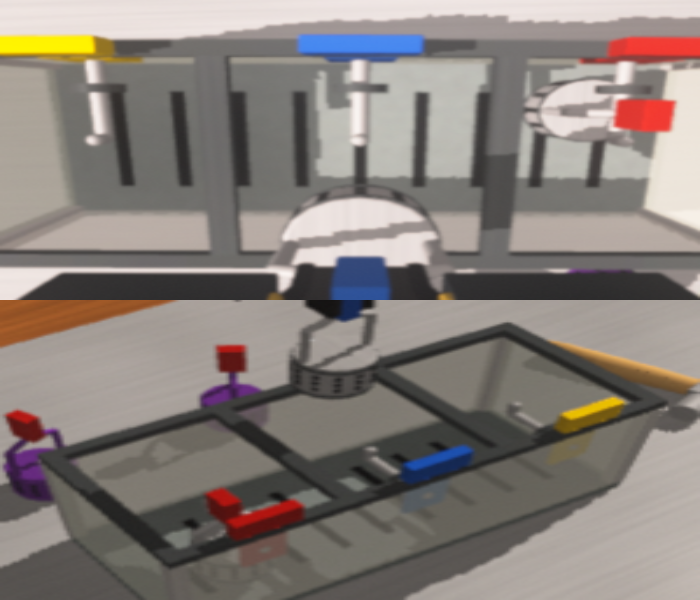

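Blue flag and tip (274,150) match the prediction. Red still hangs. Lowering blue in front of its tip.

```bash
python3 -m jog '[[0,1,10,0,0,0],[0,1,22,0,0,0],[0,1,34,0,0,0],[0,1,43,0,0,0],[0,1,43,0,0,0]]'; python3 -m jog '[[0,0,20,0,0,0],[0,0,40,0,0,0],[0,0,60,0,0,0],[0,0,80,0,0,0],[0,0,93,0,0,0]]'; python3 -m jog '[[0,0,0,0,0,0],[0,0,0,0,0,0]]'; python3 - <<'E'
from h import *
a=-.034;x,y=.0195,0
print(tool()[0],go([.616+x*np.cos(a)-y*np.sin(a),.055+x*np.sin(a)+y*np.cos(a),.1475],a))
E
```

```text
time: 14.95
position: [0.5761, 0.0559, 0.2388]
orientation: [-3.141, 0.054, 0.007]
force: [-0.2, -1.0, -2.1]
width: 0.0117
time: 15.45
position: [0.5773, 0.0556, 0.1468]
orientation: [-3.141, 0.054, 0.002]
force: [0.7, -0.3, -2.3]
width: 0.0117
time: 15.65
position: [0.5781, 0.0556, 0.1484]
orientation: [3.141, -0.054, 0.001]
force: [-0.3, -0.1, -2.1]
width: 0.0118
[0.57812939 0.05562719 0.14838382] (array([57.4, -0.7,  0.9]), array([-0.   , -0.001, -0.   ]))
```

```bash
python3 -m jog '[[12,0,0,0,0,0],[24,0,0,0,0,0],[36,0,0,0,0,0],[48,0,0,0,0,0],[58,0,0,0,0,0]]'; python3 -m jog '[[0,0,0,0,0,0],[0,0,4,0,0,0],[0,0,8,0,0,0],[0,0,12,0,0,0],[0,0,16,0,0,0]]';python3 -m jog '[[0,0,2,0,0,0],[0,0,4,0,0,0],[0,0,5,0,0,0],[0,0,5,0,0,0]]'; python3 -m jog '[[0,0,1,0,0,0],[0,0,1,0,0,0],[0,0,1,0,0,0]]'
```

```text
time: 16.15
position: [0.6373, 0.0536, 0.1496]
orientation: [3.141, -0.054, 0.005]
force: [-0.6, -0.3, -2.0]
width: 0.0117
time: 16.65
position: [0.635, 0.0537, 0.1315]
orientation: [-3.141, 0.054, 0.002]
force: [-0.7, 1.0, -1.9]
width: 0.0118
time: 17.05
position: [0.6355, 0.0537, 0.1269]
orientation: [-3.141, 0.054, 0.0]
force: [0.4, 0.2, -2.6]
width: 0.0114
time: 17.35
position: [0.6358, 0.0537, 0.1263]
orientation: [3.141, -0.054, 0.001]
force: [0.3, 0.6, -2.3]
width: 0.0119
```

```bash
python3 -m jog '[[0,0,1,0,0,0],[0,0,1,0,0,0],[0,0,1,0,0,0]]';  python3 -m jog '[[0,0,1,0,0,0],[0,0,1,0,0,0],[0,0,1,0,0,0]]'
```

```text
time: 17.65
position: [0.6358, 0.0536, 0.1257]
orientation: [3.141, -0.054, 0.001]
force: [-1.3, 0.1, 3.5]
width: 0.0119
time: 17.95
position: [0.6359, 0.0536, 0.1256]
orientation: [3.141, -0.053, 0.002]
force: [-2.2, 0.1, 8.5]
width: 0.0117
```

```bash
python3 -m jog '[[0,0,-1,0,0,0],[0,0,-1,0,0,0]]'; python3 -m jog '[[0,0,0,0,0,0],[0,0,0,0,0,0],[0,0,0,0,0,0],[0,0,0,0,0,0]]' 0.3; python3 -m jog '[[0,0,-10,0,0,0],[0,0,-20,0,0,0],[0,0,-40,0,0,0],[0,0,-60,0,0,0],[0,0,-90,0,0,0]]'; python3 -m jog '[[0,0,-30,0,0,0],[0,0,-60,0,0,0],[-30,20,-60,0,0,0],[-60,50,-60,0,0,0],[-100,80,-60,0,0,0]]'
python3 -m jog '[[-30,40,0,0,0,0],[-60,80,0,0,0,0],[-80,120,0,0,0,0],[-90,160,0,0,0,0],[-90,160,0,0,0,0]]'
python3 - <<'E'
from h import *
p,R=tool();print(p); t,s,w=snap('top','t9'),snap('scene','s9'),snap('wrist','w9')
cv2.imwrite('pics/c9.png',np.vstack([w['pixels'][:290],cv2.resize(s['pixels'][120:320,80:440],(560,311))])[:600,:,::-1])
E
```

```text
time: 18.15
position: [0.6359, 0.0536, 0.1257]
orientation: [3.141, -0.054, 0.001]
force: [-1.5, 0.6, 5.0]
width: 0.0119
time: 18.55
position: [0.6354, 0.0537, 0.1245]
orientation: [-3.141, 0.054, 0.001]
force: [0.6, 0.2, 0.2]
width: 0.025
time: 19.05
position: [0.6348, 0.0537, 0.2157]
orientation: [-3.141, 0.054, 0.003]
force: [0.4, -0.7, 1.2]
width: 0.0261
time: 19.55
position: [0.5333, -0.0237, 0.2766]
orientation: [3.14, -0.051, 0.007]
force: [0.3, -0.9, -0.6]
width: 0.0264
time: 20.05
position: [0.437, -0.1844, 0.2766]
orientation: [3.137, -0.063, 0.004]
force: [0.2, 0.5, 0.0]
width: 0.0263
[ 0.43698054 -0.18442715  0.27661083]
```

View pics/c9.png

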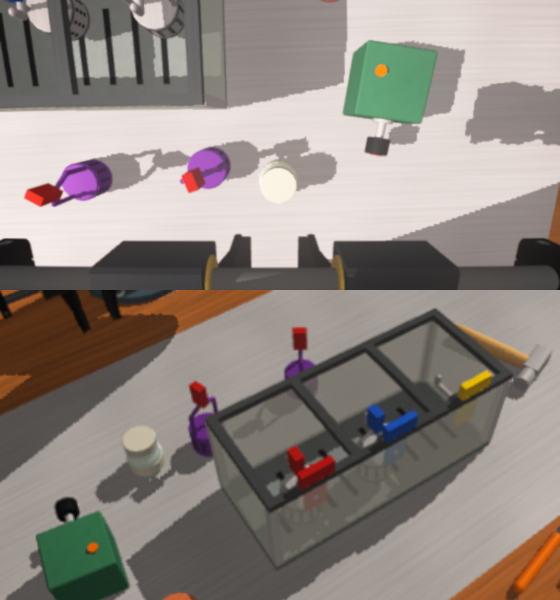

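Both cans hang (red grip at scene crop (296,460), blue at (375,417)), and bystanders are in place. The knob cap is at wrist (377,146) in front of the green box. I'll fit the box and cap.

```bash
cat >> h.py <<'E'
def fitknob(views,q0,out=0.):
    """fit knob_grip x,y,yaw from green box (80x80x70, front 32 mm behind grip) + black cap top pixels"""
    U=3; B=np.array([[.072-out+i*.04,j*.04,z] for i in(-1,1) for j in(-1,1) for z in(0,.07)])
    D=[]
    for c in views:
        a=c['pixels'].astype(int); m=(a[...,1]>1.35*a[...,0])&(a[...,1]>1.1*a[...,2])&(a[...,1]>25)
        m=cv2.morphologyEx(m.astype(np.uint8),cv2.MORPH_CLOSE,np.ones((13,13)))
        n,l,st,_=cv2.connectedComponentsWithStats(m); i=1+st[1:,4].argmax(); D.append((c,(l==i).astype(np.float32)))
    def cost(q,full=False):
        X=B@Ro.from_euler('z',q[2]).as_matrix().T+[q[0],q[1],0]; L=[]
        for c,m in D:
            im=np.zeros((420*U,560*U),np.uint8)
            cv2.fillConvexPoly(im,cv2.convexHull(((proj(c,X)+.5)*U*16).astype(np.int32).reshape(-1,1,2)),1,shift=4)
            L.append(abs(im.reshape(420,U,560,U).mean((1,3))-m).sum()/m.sum())
        return L if full else sum(L)
    S=np.array([q0]*4)+np.array([[0,0,0],[.008,0,0],[0,.008,0],[0,0,.15]])
    r=minimize(cost,q0,method='Nelder-Mead',options=dict(initial_simplex=S)); print('knob',r.x.round(4),np.round(cost(r.x,True),3)); return r.x
E
python3 - <<'E'
from h import *
t,s,w=snap('top'),snap('scene'),snap('wrist')
for V in ([t,s,w],[t],[s],[w]): q=fitknob(V,[.47,-.30,-.05])
for n,c in (('t',t),('s',s),('w',w)):
    u=proj(c,[q[0],q[1],.05])[0].astype(int); x,y=u-22
    x,y=max(x,0),max(y,0)
    a=c['pixels'][y:y+44,x:x+44].astype(int); m=(a.max(2)<45).astype(np.uint8)
    k,l,st,ce=cv2.connectedComponentsWithStats(m); i=1+st[1:,4].argmax(); print(n,st[i],ce[i]+[x,y],ray(c,ce[i]+[x,y],.055).round(4))
E
```

```text
knob [ 0.4719 -0.3112 -0.1272] [0.129 0.068 0.104]
knob [ 0.474  -0.3155 -0.0724] [0.117]
knob [ 0.4726 -0.3115 -0.1237] [0.067]
knob [ 0.47   -0.3095 -0.127 ] [0.092]
t [  0  10  36  34 668] [430.26497006 241.97904192] [ 0.4574 -0.2955  0.055 ]
s [ 17  17  15  15 148] [122.41216216 260.08108108] [ 0.4757 -0.3085  0.055 ]Traceback (most recent call last):
  File "<stdin>", line 8, in <module>
ValueError: attempt to get argmax of an empty sequence
```

```bash
python3 -c "
from h import *
print(go([.472,-.310,.15],-.127))"
```

```text
(array([ 38.4, 130.4, 125.2]), array([-0.   , -0.   ,  0.095]))
```

```bash
python3 -m jog '[[10,45,30,0,0,0.095],[20,90,60,0,0,0.095],[38,130,90,0,0,0.095],[38,130,125,0,0,0.095],[38,130,125,0,0,0.095]]' 0.65; python3 -m jog '[[0,0,0,0,0,0],[0,0,0,0,0,0]]'
python3 - <<'E'
from h import *
t,s,w=snap('top'),snap('scene'),snap('wrist','w10')
print(tool()[0]); q=fitknob([s],[.472,-.31,-.127])
a=w['pixels'].astype(int); 
# cap pixels just above finger line
u=proj(w,[[.472,-.31,.05],[.472-.0099,-.31+.0013,.064],[.472+.0099,-.31-.0013,.064]]).round(0); print(u)
m=((a.max(2)<60)[150:238,245:310]); print(m.any(1).sum()); ys,xs=np.nonzero(m); print(ys.min()+150 if len(ys) else None)
for r in range(150,239,4):
    x=np.nonzero((a.max(2)<60)[r,240:312])[0]; print(r,(x.min()+240,x.max()+240,len(x)) if len(x) else '-',end=' ')
E
```

```text
time: 20.85
position: [0.4692, -0.309, 0.1442]
orientation: [-3.127, 0.202, 0.014]
force: [0.1, 1.2, -1.2]
width: 0.054
time: 21.05
position: [0.4719, -0.31, 0.1517]
orientation: [3.134, -0.2, 0.003]
force: [-0.2, -0.7, 0.3]
width: 0.0559
[ 0.47192485 -0.31061378  0.152364  ]
knob [ 0.4727 -0.3116 -0.1232] [0.065]
[[273. 202.]
 [273. 218.]
 [273. 195.]]
0
None
150 - 154 - 158 - 162 - 166 - 170 - 174 - 178 - 182 - 186 - 190 - 194 - 198 - 202 - 206 - 210 - 214 - 218 - 222 - 226 - 230 - 234 - 238 -
```

```bash
python3 - <<'E'
import cv2
a=cv2.imread('pics/w10.png'); m=a.max(2)
print('cols',list(range(236,316,4)))
for r in range(160,240,4): print(r,m[r,236:316:4].tolist())
E
```

```text
cols [236, 240, 244, 248, 252, 256, 260, 264, 268, 272, 276, 280, 284, 288, 292, 296, 300, 304, 308, 312]
160 [171, 169, 171, 172, 172, 172, 171, 169, 167, 167, 167, 166, 165, 166, 166, 165, 165, 163, 163, 166]
164 [171, 170, 169, 171, 173, 172, 171, 170, 167, 166, 166, 165, 167, 167, 165, 163, 165, 165, 164, 164]
168 [162, 161, 162, 161, 163, 164, 164, 163, 161, 163, 162, 162, 163, 163, 164, 165, 165, 165, 165, 164]
172 [233, 232, 232, 231, 231, 231, 234, 246, 250, 230, 206, 161, 129, 215, 214, 214, 210, 147, 142, 141]
176 [236, 235, 234, 234, 234, 234, 234, 234, 247, 234, 157, 232, 232, 232, 231, 231, 206, 152, 153, 155]
180 [237, 236, 236, 235, 234, 233, 232, 232, 248, 231, 153, 234, 235, 234, 234, 233, 207, 152, 153, 153]
184 [236, 237, 236, 236, 235, 235, 234, 233, 248, 230, 153, 231, 231, 232, 231, 232, 227, 151, 151, 152]
188 [236, 235, 234, 233, 233, 232, 231, 229, 249, 229, 151, 230, 231, 232, 233, 234, 231, 179, 165, 173]
192 [235, 235, 234, 234, 233, 207, 87, 70, 201, 161, 132, 83, 150, 233, 234, 234, 234, 234, 233, 232]
196 [238, 238, 238, 236, 236, 128, 73, 72, 71, 70, 6
[... 364 characters left out ...]
 235, 108, 87, 100, 86, 77, 74, 73, 72, 224, 232, 232, 233, 234, 234, 235]
216 [236, 235, 234, 233, 233, 223, 114, 100, 84, 76, 75, 75, 133, 234, 234, 233, 232, 231, 231, 230]
220 [165, 234, 233, 234, 234, 234, 233, 231, 229, 224, 228, 230, 232, 233, 233, 235, 235, 236, 236, 237]
224 [157, 234, 234, 234, 235, 235, 235, 235, 235, 237, 237, 237, 237, 237, 236, 236, 235, 235, 235, 234]
228 [155, 238, 238, 238, 238, 237, 237, 236, 235, 235, 234, 234, 233, 233, 232, 232, 232, 232, 232, 233]
232 [155, 231, 236, 235, 234, 234, 233, 233, 233, 232, 232, 233, 234, 235, 235, 235, 236, 235, 235, 234]
236 [162, 233, 232, 232, 234, 235, 235, 236, 235, 235, 234, 235, 234, 233, 232, 232, 231, 232, 232, 232]
```

The cap is at wrist rows 192–218, columns 256–286, against a prediction of 195–218 centred on 273. So it is aligned within about 1 mm. Descend and pinch; the pull comes after checking both hanging cans are still.

```bash
python3 -m jog '[[0,0,25,0,0,0],[0,0,50,0,0,0],[0,0,75,0,0,0],[0,0,100,0,0,0],[0,0,120,0,0,0]]'; python3 -m jog '[[0,0,0,0,0,0],[0,0,0,0,0,0],[0,0,0,0,0,0],[0,0,0,0,0,0],[0,0,0,0,0,0]]' 0 30
python3 - <<'E'
from h import *
s=snap('scene','s11');o=cv2.imread('pics/s9.png')[:,:,::-1]
d=abs(s['pixels'].astype(int)-o).max(2)[175:300,205:400]; print('changed px cabinet',(d>40).sum(),tool()[0], bot.sense()['force'])
E
```

```text
time: 21.7
position: [0.4715, -0.3109, 0.0305]
orientation: [3.134, -0.202, 0.002]
force: [-0.3, -0.1, -0.8]
width: 0.0566
time: 22.2
position: [0.4715, -0.3082, 0.0315]
orientation: [-3.13, 0.208, -0.001]
force: [3.5, 8.5, 4.8]
width: 0.0269
changed px cabinet 0 [ 0.47150033 -0.30820657  0.03147228] [2.59916057 7.0119055  4.93564908]
```

```bash
python3 -m jog '[[0,-1,0,0,0,0],[0,-2,0,0,0,0],[0,-2,0,0,0,0]]'; python3 -m jog '[[-4,0,0,0,0,0],[-8,0,0,0,0,0],[-12,0,0,0,0,0],[-15,0,0,0,0,0],[-15,0,0,0,0,0]]'
```

```text
time: 22.55
position: [0.4716, -0.3082, 0.0315]
orientation: [-3.134, 0.205, -0.001]
force: [1.5, 3.6, 6.8]
width: 0.0274
time: 23.05
position: [0.4572, -0.3058, 0.0315]
orientation: [-3.133, 0.207, -0.003]
force: [2.9, 5.0, 5.8]
width: 0.0271
```

```bash
python3 -m jog '[[-1,0,0,0,0,0],[-2,0,0,0,0,0],[-2,0,0,0,0,0]]'; python3 -m jog '[[-1,0,0,0,0,0],[-2,0,0,0,0,0],[-2,0,0,0,0,0]]'
```

```text
time: 23.35
position: [0.4556, -0.3056, 0.0314]
orientation: [-3.133, 0.207, -0.004]
force: [4.6, 7.1, 6.4]
width: 0.0276
time: 23.65
position: [0.4544, -0.3055, 0.0315]
orientation: [-3.134, 0.208, -0.007]
force: [6.4, 7.2, 4.7]
width: 0.0272
```

```bash
python3 -m jog '[[-1,0,0,0,0,0],[-2,0,0,0,0,0],[-2,0,0,0,0,0]]'; python3 -m jog '[[-1,0,0,0,0,0],[-2,0,0,0,0,0],[-2,0,0,0,0,0]]'
```

```text
time: 23.95
position: [0.4544, -0.3056, 0.0315]
orientation: [3.134, -0.209, 0.012]
force: [12.0, 8.9, 2.8]
width: 0.0274
time: 24.25
position: [0.4544, -0.3056, 0.0316]
orientation: [3.133, -0.21, 0.018]
force: [16.9, 10.2, 0.6]
width: 0.0274
```

At the stop: the position holds while force rises to 17 N. Ease the pull and wait more than 4 s.

```bash
python3 -m jog '[[2,0,0,0,0,0],[4,0,0,0,0,0],[4,0,0,0,0,0]]'; for i in 1 2 3 4 5 6 7 8 9 10 11; do python3 -m jog '[[0,0,0,0,0,0],[0,0,0,0,0,0],[0,0,0,0,0,0],[0,0,0,0,0,0],[0,0,0,0,0,0]]' | head -4 | tr '\n' ' ' ; done
python3 - <<'E'
from h import *
s=snap('scene','s12');o=cv2.imread('pics/s9.png')[:,:,::-1]
d=abs(s['pixels'].astype(int)-o).max(2)[175:300,205:400]; print('changed px cabinet',(d>40).sum(),tool()[0],bot.sense()['force'])
E
```

```text
time: 24.55
position: [0.4545, -0.3054, 0.0315]
orientation: [-3.134, 0.207, -0.006]
force: [6.1, 7.4, 4.4]
width: 0.0272
time: 25.05 position: [0.4545, -0.3055, 0.0315] orientation: [-3.134, 0.207, -0.006] force: [6.0, 6.9, 5.7] time: 25.55 position: [0.4544, -0.3054, 0.0315] orientation: [-3.134, 0.207, -0.006] force: [6.2, 6.9, 5.1] time: 26.05 position: [0.4544, -0.3054, 0.0315] orientation: [-3.134, 0.207, -0.006] force: [5.7, 6.4, 6.0] time: 26.55 position: [0.4544, -0.3054, 0.0315] orientation: [-3.134, 0.207, -0.006] force: [6.2, 6.7, 6.3] time: 27.05 position: [0.4544, -0.3054, 0.0315] orientation: [-3.134, 0.207, -0.006] force: [6.1, 7.5, 5.8] time: 27.55 position: [0.4544, -0.3055, 0.0315] orientation: [-3.134, 0.207, -0.006] force: [6.3, 7.0, 5.0] time: 28.05 position: [0.4545, -0.3054, 0.0315] orientation: [-3.134, 0.207, -0.006] force: [6.2, 6.5, 6.3] time: 28.55 position: [0.4544, -0.3055, 0.0315] orientation: [-3.134, 0.207, -0.006] force: [6.6, 7.5, 5.9] time: 29.05 position: [0.4544, -0.3054, 0.0315] orientation: [-3.134, 0.207, -0.006] force: [6.2, 7.9, 6.0] time: 29.55 position: [0.4544, -0.3055, 0.0315] orientation: [-3.134, 0.207, -0.006] force: [5.9, 6.7, 4.8] time: 30.05 position: [0.4544, -0.3054, 0.0315] orientation: [-3.134, 0.207, -0.006] force: [6.6, 6.8, 5.5] changed px cabinet 0 [ 0.45444576 -0.30545065  0.03147827] [7.02976447 6.67510425 6.79949556]
```

Over 5 s on, cans unchanged. Push home.

```bash
python3 -m jog '[[5,0,0,0,0,0],[10,0,0,0,0,0],[15,0,0,0,0,0],[20,0,0,0,0,0],[23,0,0,0,0,0]]'; python3 -m jog '[[1,0,0,0,0,0],[2,0,0,0,0,0],[2,0,0,0,0,0]]'; python3 -m jog '[[1,0,0,0,0,0],[2,0,0,0,0,0],[2,0,0,0,0,0]]'
```

```text
time: 30.6
position: [0.4723, -0.3081, 0.0313]
orientation: [-3.132, 0.202, 0.01]
force: [-13.5, -0.1, 13.4]
width: 0.0275
time: 30.9
position: [0.4723, -0.3081, 0.0313]
orientation: [-3.131, 0.202, 0.015]
force: [-12.4, 1.0, 12.3]
width: 0.0274
time: 31.2
position: [0.4723, -0.308, 0.0312]
orientation: [-3.13, 0.201, 0.021]
force: [-17.5, -0.5, 15.4]
width: 0.0273
```

Home at x 0.4723 with rising force. Ease, release and lift away.

```bash
python3 -m jog '[[-2,0,0,0,0,0],[-4,0,0,0,0,0]]'; python3 -m jog '[[0,0,0,0,0,0],[0,0,0,0,0,0],[0,0,0,0,0,0],[0,0,0,0,0,0],[0,0,0,0,0,0]]' 0.65; python3 -m jog '[[0,0,-30,0,0,0],[0,0,-60,0,0,0],[0,0,-90,0,0,0],[0,0,-120,0,0,0],[0,0,-120,0,0,0]]'; python3 -m jog '[[0,0,0,0,0,0],[0,0,0,0,0,0]]'
python3 - <<'E'
from h import *
t,s,w=snap('top'),snap('scene','s13'),snap('wrist','w13'); o=cv2.imread('pics/s9.png')[:,:,::-1]
d=abs(s['pixels'].astype(int)-o).max(2)[175:300,205:400]; print('changed px cabinet',(d>40).sum(),tool()[0])
m=w['pixels'].max(2)
for r in range(168,224,4): print(r,m[r,248:296:4].tolist())
top=t['pixels'][110:280,90:480]
cv2.imwrite('pics/f.png',np.vstack([cv2.resize(s['pixels'][110:330,90:450],(560,342)),cv2.resize(top,(560,244))])[:,:,::-1])
E
```

```text
time: 31.4
position: [0.4722, -0.3082, 0.0314]
orientation: [-3.132, 0.205, 0.007]
force: [-3.3, 3.6, 9.7]
width: 0.0274
time: 31.9
position: [0.4755, -0.3096, 0.03]
orientation: [3.135, -0.202, 0.001]
force: [0.2, 0.4, 0.0]
width: 0.0543
time: 32.4
position: [0.4777, -0.3116, 0.1541]
orientation: [3.129, -0.202, 0.011]
force: [0.4, -0.3, -0.4]
width: 0.0566
time: 32.6
position: [0.4745, -0.3087, 0.1489]
orientation: [-3.133, 0.203, 0.003]
force: [-0.7, 0.2, -1.0]
width: 0.0565
changed px cabinet 0 [ 0.47454829 -0.30881374  0.14863062]
168 [171, 172, 173, 172, 171, 171, 167, 167, 166, 167, 167, 166]
172 [168, 170, 166, 164, 165, 160, 161, 159, 158, 159, 160, 162]
176 [235, 234, 234, 232, 239, 250, 249, 227, 201, 170, 178, 233]
180 [236, 236, 235, 235, 235, 234, 251, 220, 160, 232, 232, 233]
184 [235, 235, 234, 234, 234, 230, 252, 218, 162, 233, 232, 232]
188 [236, 235, 234, 233, 233, 232, 252, 215, 166, 232, 232, 232]
192 [234, 234, 233, 233, 222, 200, 252, 213, 171, 229, 234, 235]
196 [236, 237, 236, 100, 71, 79, 151, 141, 96, 70, 109, 233]
200 [238, 237, 235, 79, 81, 81, 77, 74, 72, 72, 71, 226]
204 [233, 233, 230, 80, 86, 89, 83, 77, 75, 73, 72, 230]
208 [237, 237, 235, 81, 88, 92, 86, 77, 75, 74, 74, 234]
212 [235, 235, 231, 81, 90, 95, 86, 77, 76, 74, 78, 233]
216 [236, 236, 232, 82, 95, 98, 84, 78, 75, 74, 80, 233]
220 [234, 234, 233, 222, 134, 100, 83, 77, 78, 102, 216, 233]
```

View pics/f.png

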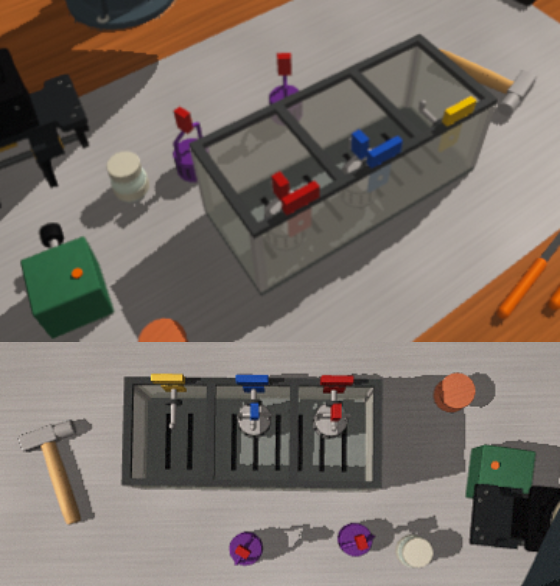

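Both cans hang on the right hooks. The knob gap is 21–22 px, the same as at the start, so it is home. Bystanders are undisturbed and the gripper is clear. Handing in.

```bash
python3 -c "
from cell import bot
print(bot.close_job())"
```

```text
the job is handed in; nothing more can be done
None
```

I hung both canisters that were there, the red and the blue steel ones, on the hooks with their own flags, then ran the dryer and handed the job in. There was no yellow canister on the bench, and I left the two purple look-alikes alone.

**Dryer:** I pulled the knob about 17.5 mm to its stop, where it stopped moving and the force rose to 17 N. I held it out for over 6 s, then pushed it home until it stopped again. The gap between knob and box in the wrist picture matched the start, about 21–22 px.

**Last checks:**
- The cabinet pictures showed no change from before the pull until after the knob was home, so both cans were hanging still.
- The spool, jar and hammer look to be where they were.
- The gripper was open and clear of everything about 33 s in.

**Disagreements and limits:**
- The position fit I tried on the hung red can was poor (residual about 0.6), so I judged the hanging by eye in the pictures.
- When I gripped the knob, it pushed back sideways with 7–9 N from a 1–2 mm misalignment, which did no harm.
- Seating the blue can briefly pressed the hook with about 8.5 N.
- I saw no sign of contact with the mouth frame, but I could only tell from force readings and geometry.

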